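# Rotate the grease stock first-in, first-out

## Robot

A 6-joint arm with a two-finger parallel gripper is mounted at the origin on a cart in front of the work surface, level with it; the furniture and walls round the work are solid. World frame = base frame: x ahead of the robot, y to its left, z up, the work surface at z = 0. Lengths are in mm, angles in rad, forces in N, time in s.
With the tool pointing down it reaches from about 375 to 900 mm from the base axis. Payload 3.1 kg.
Tool frame: the origin (TCP) lies midway between the tips of the shut fingers; the grasp point (between the pads) lies 19 mm behind it (manip.tcp_to_grasp is the distance from the TCP to the grasp point, in mm); z points along the fingers, y is the line along which they close (so a half turn about z gives the same grasp; the last joint's range is limited). The gripper opens to 87 mm and grips with 3 to 60 N. Pads are 19 mm wide; open, the fingers measure 117 mm over their backs; the gripper's body (75 mm by 190 mm) begins 51 mm behind the grasp point.
Start: joints at [-1.31, 0.527, 1.433, -0, 1.181, -0.178], TCP at [266.118, -565.489, 222.548] pointing down, gripper open.
Joint ranges: [-3.08, 3.08], [-0.75, 2.2], [0.22, 2.44], [-1.43, 4.57], [0, 2.65], [-2.85, 2.85]. Speed limits (rad/s): [2.79, 2.79, 3.14, 3.14, 3.14, 3.14].

## Interface

Orientations are given as a 3x3 rotation matrix whose columns are the frame's x, y, z axes.
In Python, from workcell import manip gives the robot as it stands.
- The arm moves only by the tool play_rows, never from a script. Its argument "series" is a list of rows, each an object of numbers: "dx", "dy", "dz": the shift along the tool's x, y, z in m; "rx", "ry", "rz": the turn, a rotation vector about the tool's x, y, z in rad; "jaw": the opening in per cent of the stroke, from 0 (shut) to 100 (fully open). A call has 1 to 10 rows; each row shifts and turns the commanded pose from where the row before left it, along the tool's axes as they then stand; what a row does not reach is not made up. A row lasts 1/8 s, in which the tool goes at most 62.5 mm and 10.7 degrees, less where a joint would pass 70% of its speed; a pose out of reach is approached as far as the arm can. A call with a gripper value outside its range is refused whole. The fingers move at their own pace and stop on an object; "grip_force" is the grip in N (left out, the last holds). Time passes only in rows, so rows that do not move let the fingers close. It gives the time, the measured TCP pose, the force, the opening and the grip force at its end, in the units of the state.
- manip.read_state(): the state, without advancing time (a new reading comes with each control period).
- manip.snapshot(name): name is "scene" or "top"; returns the picture (480x640x3 uint8, red, green, blue); there is no depth.
- manip.camera_info(name): a dict with "fx", "fy", "cx", "cy" (pixels), "k1" (the pictures are not rectified: a ray, as slopes to the right and down, at radius r is drawn at 1 + k1 r^2 times it, then the intrinsics apply), "pose" (4x4, takes a point from camera to world coordinates). Camera axes: x right, y up, looking along -z (the intrinsics and any distortion apply to the point x, -y, -z); pixel columns grow to the right and rows downward; lengths in mm; the calibration is good to about 2 mm. A picture is of the moment at which its call begins. camera_info takes no time and is no camera call.
- manip.close_job(): hands the job in; it is judged then, once.
Trained networks look in the newest picture that a camera, given by its name, has taken for a name from the list of things; names that differ only in an ending like _2 or _b are one class to them, and where a whole thing is asked for, a point or a joint stands for the part that bears it (a point fixed in the world has none). Each returns a list of dicts, best first, with "p" (0 to 1); they miss things now and then, are a little off and sometimes report something else, mostly with a low value. They report only what shows in the picture. A call takes as long as a camera call. They do not tell look-alikes from the thing itself.
- manip.spot_in(camera, query): "box" ([left, top, right, bottom] in pixels, round what is visible of it).
- manip.pinpoint(camera, query): "point" ([column, row] in pixels: a listed point, or the origin of a listed thing).
The state is a dict: "time": time; "joints": joint angles; "joint_velocities": joint speeds; "tau": joint torques, N m; "tool_pos": TCP position; "tcp_rot": TCP orientation; "ft_force": force on the tool from outside, world axes, zero at the start; "moment": the same for the moment, N m; "opening": finger opening in mm; "finger_force": force on a finger pad.
Only numpy, scipy, OpenCV 4.12 (cv2) and the standard library are available. Lean on these libraries where they do the work, as an engineer would, in place of code of your own. Each camera call takes 0.05 s, during which the arm holds its last target. There are 200 camera calls.

## Task

Restock the grease lane of the blue two-lane tray first in, first out: first bring the old red-lidded grease tin that is already in the tray forward along its lane until it stands against the front stop (at the tray end nearer the robot), then set the new grease tin, which stands on the bench, upright in the same lane right behind it, with less than 20 mm between the two tins. Leave the roll of tape in the other lane where it is.

Things in the scene. Friction and masses are not known exactly. Their poses are not given: they have to be found in the camera images.
- tray: fixed blue tray 210x178x16 mm, open top and back. Origin: centre of underside, on the bench; x from front (end nearer the robot) to back along the lanes, y across, z up. Two lanes centred at y = +-0.05, 70 mm wide; floor z = 0.004, walls (4 mm thick) and front stops reach z = 0.016, 22 mm gap between the lanes. Stop's inner face x = -0.100; open floor end x = 0.105. Which lane holds the tin varies.
- old_tin_center (a point): centre (half-way up) of the old grease tin standing in one tray lane: round, white with red lid, 43 mm high, 0.12 kg; body 57 mm in diameter up to 30 mm, lid 60 mm in diameter from 30 to 43 mm above its underside. z axis up. Against the front stop its centre is at x = -0.0715 of the tray.
- new_tin_center (a point): centre (half-way up) of the new grease tin, identical to the old one, upright on the bare bench near the tray's front left corner. Touching tins are 60 mm apart, centre to centre.
- tape_roll: roll of black tape lying flat in the other tray lane, 62 mm in diameter, 19 mm high; origin at the centre of its underside. To be left alone.
Mind the look-alikes: they are no part of the job. What is shaped like the part that bears old_tin_center but green is not meant.

How it is judged (in metres and radians):
On the way, in this order (a step that is already met when the one before it is completed fails the run):
1. the old tin stands at the front stop of its lane while the new tin is not yet loaded (x of old_tin_center in the frame of tray between -0.08 and -0.0565 m and z of old_tin_center in the frame of tray between 0.019 and 0.032 m and angle between old_tin_center's own z axis and vertical below 0.17 rad and (y of old_tin_center in the frame of tray between 0.038 and 0.062 m or y of old_tin_center in the frame of tray between -0.062 and -0.038 m) and horizontal distance between old_tin_center and new_tin_center above 0.09 m), for 0.2 s.
2. the new tin stands right behind the old one in the same lane (x of old_tin_center in the frame of tray between -0.08 and -0.0565 m and z of old_tin_center in the frame of tray between 0.019 and 0.032 m and angle between each of old_tin_center, new_tin_center's own z axis and vertical below 0.17 rad and horizontal distance between old_tin_center and new_tin_center below 0.085 m and x of new_tin_center in the frame of tray above -0.03 m and z of new_tin_center in the frame of tray between 0.019 and 0.032 m and ((y of old_tin_center in the frame of tray between 0.038 and 0.062 m and y of new_tin_center in the frame of tray between 0.038 and 0.062 m) or (y of old_tin_center in the frame of tray between -0.062 and -0.038 m and y of new_tin_center in the frame of tray between -0.062 and -0.038 m))), for 0.2 s.
At the end, for the whole second after the job is handed in: The old tin stands upright on the lane floor within 15 mm of the front stop, the new tin upright on the floor of the same lane behind it with at most 25 mm between them (centres under 85 mm apart), both at rest and released (all of step 2 and linear speed of each of old_tin, new_tin below 0.02 m/s); the robot touches nothing.
It fails at once if the tape roll is moved more than 15 mm (distance of tape_roll from where it was at the start of the episode above 0.015 m).
It also fails if it takes over 48 s, if anything falls off the work surface, if the arm or the gripper's body presses on something with over 40 N, if the wrist force passes 120 N, or if a joint passes its speed limit or range.

## Working session

There is one attempt and no reset: what is moved stays moved. The work goes in short steps, Python scripts to look and compute and a tool call to move; the robot and the scene stay as the last step left them, time stands still between calls to the robot, and variables do not carry over. Pictures are saved under pics/ and viewed, at most 10 in all, crops included, and the job is handed in when it is done.

Besides the shell and the picture viewer there is one more tool, called by a JSON object that holds its "fn" and its "kwargs". play_rows: Moves the arm, as the interface text tells. Its arguments: {"type":"object","properties":{"series":{"type":"array","items":{"type":"object","properties":{"dx":{"type":"number"},"dy":{"type":"number"},"dz":{"type":"number"},"rx":{"type":"number"},"ry":{"type":"number"},"rz":{"type":"number"},"jaw":{"type":"number"}}}},"grip_force":{"type":"number"}},"required":["series"]}

```bash
mkdir -p pics; cat > h.py <<'E'
import numpy as np, cv2
from workcell import manip
def ray(cam,px):
    c=manip.camera_info(cam); P=np.array(c["pose"])
    d=np.array([(px[0]-c["cx"])/c["fx"],(px[1]-c["cy"])/c["fy"]]); u=d.copy()
    for _ in range(20): u=d/(1+c["k1"]*(u@u))
    return P[:3,3],P[:3,:3]@np.array([u[0],-u[1],-1])
def at(cam,px,z):
    o,d=ray(cam,px); return o+d*(z-o[2])/d[2]
def proj(cam,p):
    c=manip.camera_info(cam); P=np.array(c["pose"])
    q=P[:3,:3].T@(np.array(p)-P[:3,3]); u=np.array([q[0],-q[1]])/-q[2]; u=u*(1+c["k1"]*(u@u))
    return np.array([c["cx"]+c["fx"]*u[0],c["cy"]+c["fy"]*u[1]])
E
python3 - <<'E'
from h import *
np.set_printoptions(precision=1,suppress=True)
ims=[]
for c in("scene","top"):
    im=manip.snapshot(c); cv2.imwrite(f"pics/{c}0.png",im[:,:,::-1])
    for q,z in(("tray",0),("old_tin_center",25),("new_tin_center",21.5),("tape_roll",4)):
        for r in manip.pinpoint(c,q)[:4]: print(c,q,round(r["p"],2),np.array(r["point"]),at(c,r["point"],z))
s=manip.read_state();print(s)
E
```

```text
scene tray 0.59 [356.5 249.8] [568.5  63.8   0. ]
scene old_tin_center 0.98 [226.3 276.1] [570.  344.5  25. ]
scene old_tin_center 0.95 [325.4 232.6] [625.3  97.4  25. ]
scene new_tin_center 0.77 [308.4 287. ] [469.8 253.4  21.5]
top tray 0.57 [374.1 254.7] [559.9  81.2   0. ]
top old_tin_center 0.91 [361.7 227.8] [609.3 108.3  25. ]
top old_tin_center 0.62 [243.4 242. ] [576.4 341.2  25. ]
{'time': 0.5, 'joints': array([-1.3,  0.5,  1.4,  0. ,  1.2, -0.2]), 'joint_velocities': array([ 0., -0., -0., -0.,  0., -0.]), 'tau': array([ -0. , -44. , -17.7,   0.1,   0.1,  -0. ]), 'tool_pos': array([ 266.1, -565.5,  222.5]), 'tcp_rot': array([[ 0.9,  0.4, -0. ],
       [ 0.4, -0.9,  0. ],
       [ 0. , -0. , -1. ]]), 'ft_force': array([0.2, 1.7, 0.5]), 'moment': array([ 0.,  0., -0.]), 'finger_force': 0.0, 'opening': 86.8803258219224}
```

View pics/top0.png

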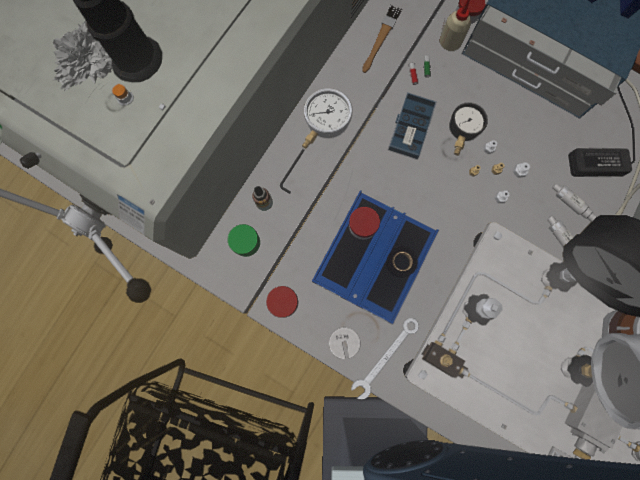

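View pics/scene0.png

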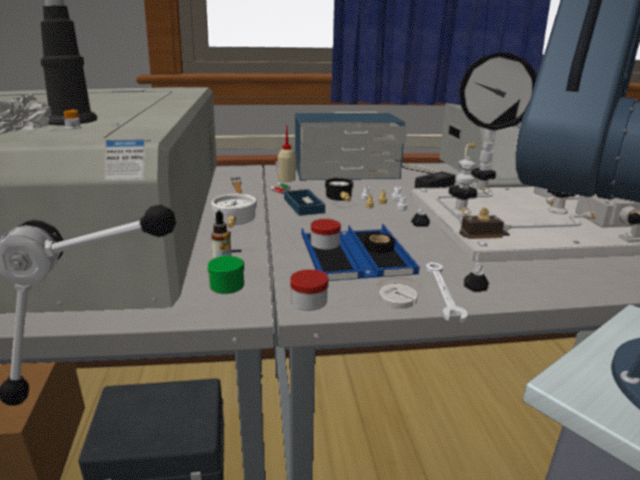

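Both views show the old tin (top view 364,222) near the back of the tray's left lane, the tape (402,261) in the right lane, and the new red tin (283,302) front-left. The green tin (243,240) is the decoy. Next I measure the lids and tray corners by colour.

```bash
python3 - <<'E'
from h import *
np.set_printoptions(precision=1,suppress=True)
im=cv2.imread("pics/top0.png"); h=cv2.cvtColor(im,cv2.COLOR_BGR2HSV)
red=(((h[...,0]<8)|(h[...,0]>172))&(h[...,1]>130)&(h[...,2]>60)).astype(np.uint8)
n,l,st,ce=cv2.connectedComponentsWithStats(red)
for s,c in zip(st[1:],ce[1:]):
    if s[4]>300: print("red",s,c,at("top",c,43),at("top",c,47))
b=((h[...,0]>105)&(h[...,0]<125)&(h[...,1]>140)&(h[...,2]>60)).astype(np.uint8); b[:185]=0;b[330:]=0;b[:,:300]=0;b[:,445:]=0
n,l,st,ce=cv2.connectedComponentsWithStats(b); k=1+np.argmax(st[1:,4]); print(st[k])
pts=np.argwhere(l==k)[:,::-1].astype(np.int32)
W=np.array([at("top",p,16)[:2] for p in pts],np.float32)
r=cv2.minAreaRect(W); print(r); print(cv2.boxPoints(r))
for z in range(0,1):print(manip.camera_info("top")["pose"][:3,3])
E
```

```text
red [456   0  29  20 367] [469.5   7.3] [1112.1 -131.5   43. ] [1108.8 -130.    47. ]
red [350 207  30  30 699] [364.2 221.2] [618.5 104.9  43. ] [617.6 105.3  47. ]
red [267 286  30  31 726] [281.6 301.3] [461.2 259.7  43. ] [461.1 259.4  47. ]
[ 312  194  126  129 3730]Traceback (most recent call last):
  File "<stdin>", line 11, in <module>
  File "h.py", line 9, in at
    o,d=ray(cam,px); return o+d*(z-o[2])/d[2]
        ~~~^^^^^^^^
  File "h.py", line 4, in ray
    c=manip.camera_info(cam); P=np.array(c["pose"])
ValueError: time passes only in moves, steps and waits
```

```bash
sed -i 's/^def ray/CI={}\ndef info(n):\n    if n not in CI: CI[n]=manip.camera_info(n)\n    return CI[n]\ndef ray/; s/c=manip.camera_info(cam)/c=info(cam)/' h.py; cat > m.py <<'E'
from h import *
np.set_printoptions(precision=1,suppress=True)
im=cv2.imread("pics/top0.png"); h=cv2.cvtColor(im,cv2.COLOR_BGR2HSV)
b=((h[...,0]>105)&(h[...,0]<125)&(h[...,1]>140)&(h[...,2]>60)).astype(np.uint8); b[:185]=0;b[330:]=0;b[:,:300]=0;b[:,445:]=0
n,l,st,ce=cv2.connectedComponentsWithStats(b); k=1+np.argmax(st[1:,4])
W=np.array([at("top",p,16)[:2] for p in np.argwhere(l==k)[:,::-1]],np.float32)
r=cv2.minAreaRect(W); print(r); print(cv2.boxPoints(r)); print(info("top")["pose"][:3,3])
E
python3 m.py
```

```text
((556.7136840820312, 80.23274230957031), (175.12924194335938, 206.81019592285156), 63.183841705322266)
[[424.9  48.7]
 [609.5 -44.6]
 [688.5 111.7]
 [503.9 205. ]]
[422.  176.7 882.3]
```

```bash
python3 - <<'E'
from h import *
np.set_printoptions(precision=3,suppress=True)
def tri(a,b):
    o1,d1=ray("scene",a);o2,d2=ray("top",b); A=np.c_[d1,-d2]; t=np.linalg.lstsq(A,o2-o1,rcond=None)[0]
    p=o1+d1*t[0];q=o2+d2*t[1]; return (p+q)/2,np.linalg.norm(p-q)
print("gauge",tri((498,60),(605,225)),tri((498,92),(612,262)))
print("old lid",tri((325,226),(364,221)))
s=manip.read_state();print(s["tcp_rot"],s["tool_pos"],s["time"])
E
```

```text
gauge (array([ 522.118, -196.123,  351.414]), np.float64(64.70904809890112)) (array([ 502.452, -224.523,  293.466]), np.float64(16.981649924046568))
old lid (array([618.615, 104.954,  42.982]), np.float64(1.0218241143804971))
[[ 0.905  0.426 -0.   ]
 [ 0.426 -0.905  0.   ]
 [ 0.    -0.    -1.   ]] [ 266.103 -565.454  222.521] 0.5
```

The gauge in the way stands about 340 mm high, so I travel over it. First step is to lift.

{"fn": "play_rows", "kwargs": {"series": [{"dz": -0.05, "jaw": 100}, {"dz": -0.055}, {"dz": -0.055}, {"dz": -0.055}, {"dz": -0.055}, {}]}}

```text
invalid input
```

{"fn": "play_rows", "kwargs": {"series": [{"dx": 0, "dy": 0, "dz": -0.05, "rx": 0, "ry": 0, "rz": 0, "jaw": 100}, {"dx": 0, "dy": 0, "dz": -0.055, "rx": 0, "ry": 0, "rz": 0, "jaw": 100}, {"dx": 0, "dy": 0, "dz": -0.055, "rx": 0, "ry": 0, "rz": 0, "jaw": 100}, {"dx": 0, "dy": 0, "dz": -0.055, "rx": 0, "ry": 0, "rz": 0, "jaw": 100}, {"dx": 0, "dy": 0, "dz": -0.055, "rx": 0, "ry": 0, "rz": 0, "jaw": 100}]}}

```text
time: 1.12
tool_pos: [266.0, -565.1, 494.5]
tcp_rot: [[0.905, 0.426, 0.0], [0.426, -0.905, -0.0], [-0.0, 0.0, -1.0]]
ft_force: [0.6, 0.4, -0.3]
opening: 86.8
finger_force: 0.0
```

{"fn": "play_rows", "kwargs": {"series": [{"dx": 0.0465, "dy": -0.035, "dz": 0, "rx": 0, "ry": 0, "rz": 0, "jaw": 100}, {"dx": 0.0465, "dy": -0.035, "dz": 0, "rx": 0, "ry": 0, "rz": 0, "jaw": 100}, {"dx": 0.0465, "dy": -0.035, "dz": 0, "rx": 0, "ry": 0, "rz": 0, "jaw": 100}, {"dx": 0.0465, "dy": -0.035, "dz": 0, "rx": 0, "ry": 0, "rz": 0, "jaw": 100}, {"dx": 0.0465, "dy": -0.035, "dz": 0, "rx": 0, "ry": 0, "rz": 0, "jaw": 100}, {"dx": 0.0465, "dy": -0.035, "dz": 0, "rx": 0, "ry": 0, "rz": 0, "jaw": 100}, {"dx": 0.0465, "dy": -0.035, "dz": 0, "rx": 0, "ry": 0, "rz": 0, "jaw": 100}, {"dx": 0.0465, "dy": -0.035, "dz": 0, "rx": 0, "ry": 0, "rz": 0, "jaw": 100}, {"dx": 0.0465, "dy": -0.035, "dz": 0, "rx": 0, "ry": 0, "rz": 0, "jaw": 100}, {"dx": 0.0465, "dy": -0.035, "dz": 0, "rx": 0, "ry": 0, "rz": 0, "jaw": 100}]}}

```text
time: 2.38
tool_pos: [538.4, -49.0, 492.8]
tcp_rot: [[0.905, 0.426, 0.001], [0.426, -0.905, -0.0], [0.0, 0.001, -1.0]]
ft_force: [-0.1, -0.6, 0.1]
opening: 87.0
finger_force: 0.0
```

{"fn": "play_rows", "kwargs": {"series": [{"dx": 0.0465, "dy": -0.035, "dz": 0, "rx": 0, "ry": 0, "rz": 0, "jaw": 100}, {"dx": 0.0465, "dy": -0.035, "dz": 0, "rx": 0, "ry": 0, "rz": 0, "jaw": 100}, {"dx": 0.0465, "dy": -0.035, "dz": 0, "rx": 0, "ry": 0, "rz": 0, "jaw": 100}, {"dx": 0, "dy": 0, "dz": 0.04, "rx": 0, "ry": 0, "rz": -0.17, "jaw": 100}, {"dx": 0, "dy": 0, "dz": 0.04, "rx": 0, "ry": 0, "rz": -0.17, "jaw": 100}, {"dx": 0, "dy": 0, "dz": 0.04, "rx": 0, "ry": 0, "rz": -0.17, "jaw": 100}, {"dx": 0, "dy": 0, "dz": 0.04, "rx": 0, "ry": 0, "rz": -0.17, "jaw": 100}, {"dx": 0, "dy": 0, "dz": 0.04, "rx": 0, "ry": 0, "rz": -0.17, "jaw": 100}, {"dx": 0, "dy": 0, "dz": 0.04, "rx": 0, "ry": 0, "rz": -0.17, "jaw": 100}, {"dx": 0, "dy": 0, "dz": 0.04, "rx": 0, "ry": 0, "rz": -0.17, "jaw": 100}]}}

```text
time: 3.62
tool_pos: [619.4, 103.6, 211.5]
tcp_rot: [[-0.065, 0.998, 0.001], [0.998, 0.065, -0.0], [-0.0, 0.001, -1.0]]
ft_force: [0.5, 0.1, 1.0]
opening: 87.1
finger_force: 0.0
```

{"fn": "play_rows", "kwargs": {"series": [{"dx": 0, "dy": 0, "dz": 0.02, "rx": 0, "ry": 0, "rz": -0.173, "jaw": 100}, {"dx": 0, "dy": 0, "dz": 0.02, "rx": 0, "ry": 0, "rz": -0.173, "jaw": 100}, {"dx": 0, "dy": 0, "dz": 0.02, "rx": 0, "ry": 0, "rz": -0.173, "jaw": 100}, {"dx": 0, "dy": 0, "dz": 0.02, "rx": 0, "ry": 0, "rz": -0.173, "jaw": 100}, {"dx": 0, "dy": 0, "dz": 0.02, "rx": 0, "ry": 0, "rz": -0.173, "jaw": 100}, {"dx": 0, "dy": 0, "dz": 0.0, "rx": 0, "ry": 0, "rz": -0.173, "jaw": 100}, {"dx": 0, "dy": 0, "dz": 0.0, "rx": 0, "ry": 0, "rz": 0, "jaw": 100}]}}

```text
time: 4.5
tool_pos: [619.4, 103.6, 112.3]
tcp_rot: [[-0.889, 0.458, -0.0], [0.458, 0.889, 0.0], [0.0, -0.0, -1.0]]
ft_force: [0.5, -0.6, -0.1]
opening: 86.6
finger_force: 0.0
```

```bash
python3 - <<'E'
from h import *
s=manip.read_state();print(s["tcp_rot"].round(4),s["tool_pos"],s["joints"])
for c in("scene","top"): cv2.imwrite(f"pics/{c}1.png",manip.snapshot(c)[:,:,::-1])
a=cv2.resize(cv2.imread("pics/top1.png")[150:350,230:470],None,fx=1.65,fy=1.65*1.3*0+1.65)
b=cv2.resize(cv2.imread("pics/scene1.png")[150:350,230:470],None,fx=1.65,fy=1.65)
cv2.imwrite("pics/c1.png",np.hstack([a,b]))
E
```

```text
[[-8.889e-01  4.581e-01 -2.000e-04]
 [ 4.581e-01  8.889e-01  0.000e+00]
 [ 2.000e-04 -1.000e-04 -1.000e+00]] [619.42818409 103.56830388 112.31222101] [-1.20206413e-02  6.66323375e-01  1.51736550e+00  2.62739453e-05
  9.58151229e-01 -1.10695477e+00]
```

View pics/c1.png

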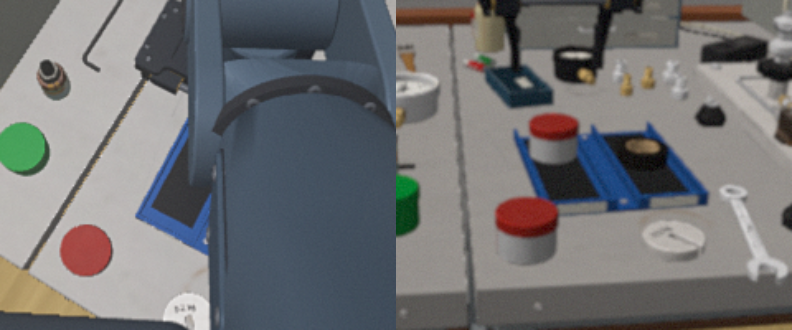

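The picture shows the arm over the tray with the fingers straddling the old tin's column (crop: tin 553,138; fingers 515 and 605). Descend and grip the lid.

{"fn": "play_rows", "kwargs": {"series": [{"dx": 0.002, "dy": 0.001, "dz": 0.03, "rx": 0, "ry": 0, "rz": 0, "jaw": 100}, {"dx": 0, "dy": 0, "dz": 0.03, "rx": 0, "ry": 0, "rz": 0, "jaw": 100}, {"dx": 0, "dy": 0, "dz": 0.02, "rx": 0, "ry": 0, "rz": 0, "jaw": 100}, {"dx": 0, "dy": 0, "dz": 0.011, "rx": 0, "ry": 0, "rz": 0, "jaw": 100}, {"dx": 0, "dy": 0, "dz": 0, "rx": 0, "ry": 0, "rz": 0, "jaw": 60}, {"dx": 0, "dy": 0, "dz": 0, "rx": 0, "ry": 0, "rz": 0, "jaw": 60}, {"dx": 0, "dy": 0, "dz": 0, "rx": 0, "ry": 0, "rz": 0, "jaw": 60}, {"dx": 0, "dy": 0, "dz": 0, "rx": 0, "ry": 0, "rz": 0, "jaw": 60}], "grip_force": 12}}

```text
time: 5.6
tool_pos: [618.7, 105.4, 22.4]
tcp_rot: [[-0.89, 0.456, 0.002], [0.456, 0.89, 0.0], [-0.001, 0.001, -1.0]]
ft_force: [-0.8, 1.0, 1.3]
opening: 58.1
finger_force: 12.0
```

{"fn": "play_rows", "kwargs": {"series": [{"dx": 0.006, "dy": 0, "dz": 0, "rx": 0, "ry": 0, "rz": 0, "jaw": 60}, {"dx": 0.014, "dy": 0, "dz": 0, "rx": 0, "ry": 0, "rz": 0, "jaw": 60}, {"dx": 0.014, "dy": 0, "dz": 0, "rx": 0, "ry": 0, "rz": 0, "jaw": 60}, {"dx": 0.014, "dy": 0, "dz": 0, "rx": 0, "ry": 0, "rz": 0, "jaw": 60}, {"dx": 0.014, "dy": 0, "dz": 0, "rx": 0, "ry": 0, "rz": 0, "jaw": 60}, {"dx": 0.014, "dy": 0, "dz": 0, "rx": 0, "ry": 0, "rz": 0, "jaw": 60}, {"dx": 0.014, "dy": 0, "dz": 0, "rx": 0, "ry": 0, "rz": 0, "jaw": 60}, {"dx": 0.012, "dy": -0.001, "dz": 0, "rx": 0, "ry": 0, "rz": 0, "jaw": 60}, {"dx": 0.007, "dy": 0, "dz": 0, "rx": 0, "ry": 0, "rz": 0, "jaw": 60}, {"dx": 0, "dy": 0, "dz": 0, "rx": 0, "ry": 0, "rz": 0, "jaw": 60}]}}

```text
time: 6.85
tool_pos: [519.6, 155.1, 22.3]
tcp_rot: [[-0.89, 0.456, 0.0], [0.456, 0.89, 0.0], [-0.0, 0.001, -1.0]]
ft_force: [1.2, 1.0, 7.2]
opening: 58.1
finger_force: 11.9
```

```bash
python3 - <<'E'
from h import *
s=manip.read_state();print(s["tool_pos"],s["ft_force"],s["opening"])
for c in("scene","top"): cv2.imwrite(f"pics/{c}2.png",manip.snapshot(c)[:,:,::-1])
a=cv2.resize(cv2.imread("pics/top2.png")[180:340,270:430],None,fx=2.5,fy=2.5)
b=cv2.resize(cv2.imread("pics/scene2.png")[190:310,270:430],None,fx=2.5,fy=400/120)
cv2.imwrite("pics/c2.png",np.hstack([a,b]))
E
```

```text
[519.56422758 155.13815057  22.29991746] [1.23939228 1.02354913 7.23563266] 58.13878671103155
```

View pics/c2.png

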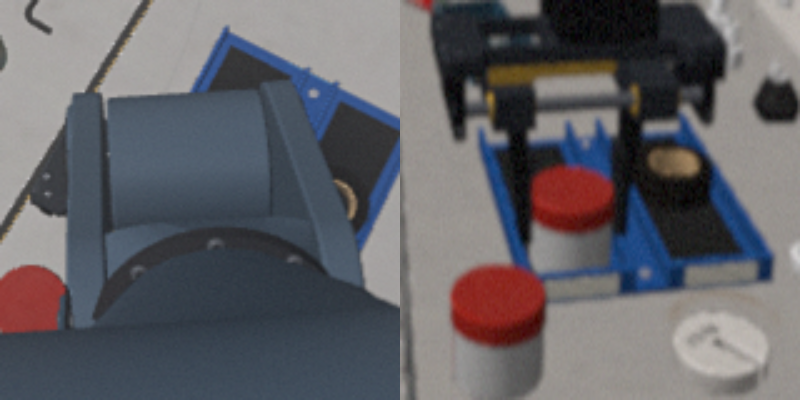

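The old tin is near the front stop with the fingers on both sides of it (scene crop 572,215). Estimated tray x is -67 mm, so nudge 4 mm to the stop, then release and rise.

{"fn": "play_rows", "kwargs": {"series": [{"dx": 0.002, "dy": 0, "dz": 0, "rx": 0, "ry": 0, "rz": 0, "jaw": 60}, {"dx": 0.002, "dy": 0, "dz": 0, "rx": 0, "ry": 0, "rz": 0, "jaw": 60}, {"dx": 0, "dy": 0, "dz": 0, "rx": 0, "ry": 0, "rz": 0, "jaw": 60}]}}

```text
time: 7.32
tool_pos: [517.3, 156.5, 22.3]
tcp_rot: [[-0.89, 0.456, 0.002], [0.456, 0.89, 0.0], [-0.002, 0.001, -1.0]]
ft_force: [2.6, -0.4, 5.8]
opening: 57.9
finger_force: 11.9
```

{"fn": "play_rows", "kwargs": {"series": [{"dx": 0, "dy": 0, "dz": 0, "rx": 0, "ry": 0, "rz": 0, "jaw": 100}, {"dx": 0, "dy": 0, "dz": 0, "rx": 0, "ry": 0, "rz": 0, "jaw": 100}, {"dx": 0, "dy": 0, "dz": 0, "rx": 0, "ry": 0, "rz": 0, "jaw": 100}, {"dx": 0, "dy": 0, "dz": -0.02, "rx": 0, "ry": 0, "rz": 0, "jaw": 100}, {"dx": 0, "dy": 0, "dz": -0.03, "rx": 0, "ry": 0, "rz": 0, "jaw": 100}, {"dx": 0, "dy": 0, "dz": -0.04, "rx": 0, "ry": 0, "rz": 0, "jaw": 100}, {"dx": 0, "dy": 0, "dz": -0.04, "rx": 0, "ry": 0, "rz": 0, "jaw": 100}]}}

```text
time: 8.2
tool_pos: [516.0, 156.1, 152.1]
tcp_rot: [[-0.89, 0.456, -0.002], [0.456, 0.89, -0.0], [0.002, -0.001, -1.0]]
ft_force: [0.1, 0.1, 0.4]
opening: 87.1
finger_force: 0.0
```

{"fn": "play_rows", "kwargs": {"series": [{"dx": 0.04, "dy": 0.028, "dz": 0, "rx": 0, "ry": 0, "rz": 0, "jaw": 100}, {"dx": 0.04, "dy": 0.028, "dz": 0, "rx": 0, "ry": 0, "rz": 0, "jaw": 100}, {"dx": 0.016, "dy": 0.011, "dz": 0, "rx": 0, "ry": 0, "rz": 0, "jaw": 100}, {"dx": 0, "dy": 0, "dz": 0.02, "rx": 0, "ry": 0, "rz": 0, "jaw": 100}, {"dx": 0, "dy": 0, "dz": 0.02, "rx": 0, "ry": 0, "rz": 0, "jaw": 100}, {"dx": 0, "dy": 0, "dz": 0, "rx": 0, "ry": 0, "rz": 0, "jaw": 100}]}}

```text
time: 8.95
tool_pos: [461.0, 258.7, 110.0]
tcp_rot: [[-0.89, 0.456, -0.004], [0.456, 0.89, -0.002], [0.003, -0.003, -1.0]]
ft_force: [0.0, -0.3, -0.7]
opening: 87.1
finger_force: 0.0
```

```bash
python3 - <<'E'
from h import *
np.set_printoptions(precision=1,suppress=True)
s=manip.read_state();print(s["tool_pos"],s["time"])
for c in("scene","top"):
    im=manip.snapshot(c)[:,:,::-1]; cv2.imwrite(f"pics/{c}3.png",im)
    h=cv2.cvtColor(np.ascontiguousarray(im),cv2.COLOR_BGR2HSV)
    red=(((h[...,0]<8)|(h[...,0]>172))&(h[...,1]>130)&(h[...,2]>60)).astype(np.uint8)
    n,l,st,ce=cv2.connectedComponentsWithStats(red)
    for a,q in zip(st[1:],ce[1:]):
        if a[4]>200: print(c,a,q,at(c,q,38),at(c,q,43))
    for q in("old_tin_center",):
        for r in manip.pinpoint(c,q)[:3]: print(c,q,round(r["p"],2),np.array(r["point"]),at(c,r["point"],25.5))
a=cv2.resize(cv2.imread("pics/top3.png")[180:340,250:410],None,fx=2.5,fy=2.5)
b=cv2.resize(cv2.imread("pics/scene3.png")[190:310,270:430],None,fx=2.5,fy=400/120)
cv2.imwrite("pics/c3.png",np.hstack([a,b]))
for p in((515,157,47),): print(proj("scene",p),proj("top",p))
E
```

```text
[461.  258.7 110. ] 8.95
scene [321 240  34  20 556] [337.4 249.9] [525.3 149.5  38. ] [516.8 156.7  43. ]
scene [291 270  37  24 733] [308.9 281.2] [460.  259.8  38. ] [452.5 265.4  43. ]
scene old_tin_center 0.88 [337.8 258.8] [516.7 155.2  25.5]
scene old_tin_center 0.71 [225.8 274.9] [573.4 343.6  25.5]
top [456   0  29  20 396] [469.2   7.7] [1115.  -132.4   38. ] [1110.9 -130.6   43. ]
top [323 258  30  31 742] [337.3 272.9] [517.5 155.6  38. ] [516.9 155.7  43. ]
top old_tin_center 0.92 [242.8 239.8] [580.7 342.6  25.5]
top old_tin_center 0.87 [336.  278.8] [507.4 157.7  25.5]
[338.1 248.1] [336.7 273.7]
```

View pics/c3.png

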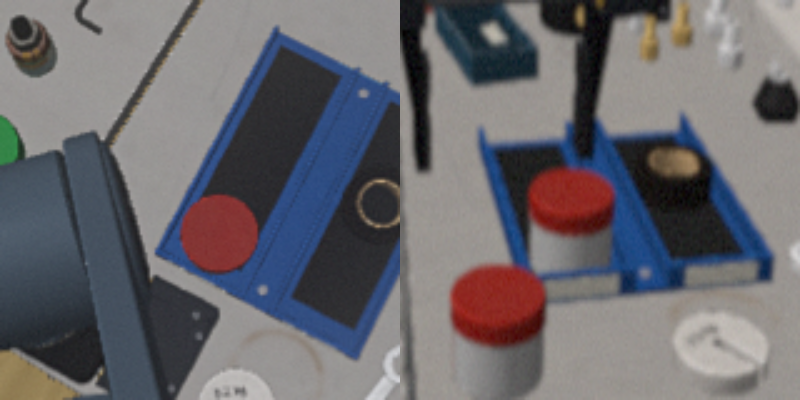

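The old tin now stands at the front of the left lane (top crop 219,233), about tray x -70, y 49, and the tape is unmoved. Now grip the new tin.

{"fn": "play_rows", "kwargs": {"series": [{"dx": 0, "dy": 0, "dz": 0.03, "rx": 0, "ry": 0, "rz": 0, "jaw": 100}, {"dx": 0, "dy": 0.0005, "dz": 0.03, "rx": 0, "ry": 0, "rz": 0, "jaw": 100}, {"dx": 0, "dy": 0, "dz": 0.02, "rx": 0, "ry": 0, "rz": 0, "jaw": 100}, {"dx": 0, "dy": 0, "dz": 0.012, "rx": 0, "ry": 0, "rz": 0, "jaw": 100}, {"dx": 0, "dy": 0, "dz": 0, "rx": 0, "ry": 0, "rz": 0, "jaw": 60}, {"dx": 0, "dy": 0, "dz": 0, "rx": 0, "ry": 0, "rz": 0, "jaw": 60}, {"dx": 0, "dy": 0, "dz": 0, "rx": 0, "ry": 0, "rz": 0, "jaw": 60}, {"dx": 0, "dy": 0, "dz": 0, "rx": 0, "ry": 0, "rz": 0, "jaw": 60}], "grip_force": 15}}

```text
time: 10.15
tool_pos: [462.8, 260.0, 20.2]
tcp_rot: [[-0.89, 0.456, 0.001], [0.456, 0.89, 0.0], [-0.001, 0.001, -1.0]]
ft_force: [0.3, -0.5, 2.1]
opening: 58.2
finger_force: 15.0
```

{"fn": "play_rows", "kwargs": {"series": [{"dx": 0, "dy": 0, "dz": -0.02, "rx": 0, "ry": 0, "rz": 0, "jaw": 60}, {"dx": 0, "dy": 0, "dz": -0.03, "rx": 0, "ry": 0, "rz": 0, "jaw": 60}, {"dx": 0, "dy": 0, "dz": -0.04, "rx": 0, "ry": 0, "rz": 0, "jaw": 60}, {"dx": 0, "dy": 0, "dz": -0.03, "rx": 0, "ry": 0, "rz": 0, "jaw": 60}, {"dx": 0, "dy": 0, "dz": 0, "rx": 0, "ry": 0, "rz": 0, "jaw": 60}]}}

```text
time: 10.78
tool_pos: [463.9, 260.5, 141.7]
tcp_rot: [[-0.89, 0.456, 0.005], [0.456, 0.89, 0.002], [-0.004, 0.004, -1.0]]
ft_force: [-0.0, 0.2, -1.5]
opening: 57.9
finger_force: 15.0
```

{"fn": "play_rows", "kwargs": {"series": [{"dx": -0.025, "dy": -0.0105, "dz": 0, "rx": 0, "ry": 0, "rz": 0, "jaw": 60}, {"dx": -0.046, "dy": -0.0195, "dz": 0, "rx": 0, "ry": 0, "rz": 0, "jaw": 60}, {"dx": -0.046, "dy": -0.0195, "dz": 0, "rx": 0, "ry": 0, "rz": 0, "jaw": 60}, {"dx": -0.03, "dy": -0.0127, "dz": 0, "rx": 0, "ry": 0, "rz": 0, "jaw": 60}, {"dx": -0.016, "dy": -0.0065, "dz": 0, "rx": 0, "ry": 0, "rz": 0, "jaw": 60}, {"dx": 0, "dy": 0, "dz": 0.03, "rx": 0, "ry": 0, "rz": 0, "jaw": 60}, {"dx": 0, "dy": 0, "dz": 0.03, "rx": 0, "ry": 0, "rz": 0, "jaw": 60}, {"dx": 0, "dy": 0, "dz": 0.02, "rx": 0, "ry": 0, "rz": 0, "jaw": 60}, {"dx": 0, "dy": 0, "dz": 0, "rx": 0, "ry": 0, "rz": 0, "jaw": 60}, {"dx": 0, "dy": 0, "dz": 0, "rx": 0, "ry": 0, "rz": 0, "jaw": 60}]}}

```text
time: 12.02
tool_pos: [576.0, 124.9, 59.7]
tcp_rot: [[-0.89, 0.456, -0.0], [0.456, 0.89, 0.0], [0.0, 0.0, -1.0]]
ft_force: [0.4, -0.5, -1.1]
opening: 58.0
finger_force: 15.0
```

```bash
python3 - <<'E'
from h import *
s=manip.read_state();print(s["tool_pos"],s["ft_force"])
for c in("scene",): cv2.imwrite(f"pics/{c}4.png",manip.snapshot(c)[:,:,::-1])
cv2.imwrite("pics/c4.png",cv2.resize(cv2.imread("pics/scene4.png")[170:310,270:430],None,fx=4,fy=4))
E
```

```text
[575.98205508 124.87032142  59.68128978] [ 0.39565677 -0.53964916 -1.05387033]
```

View pics/c4.png

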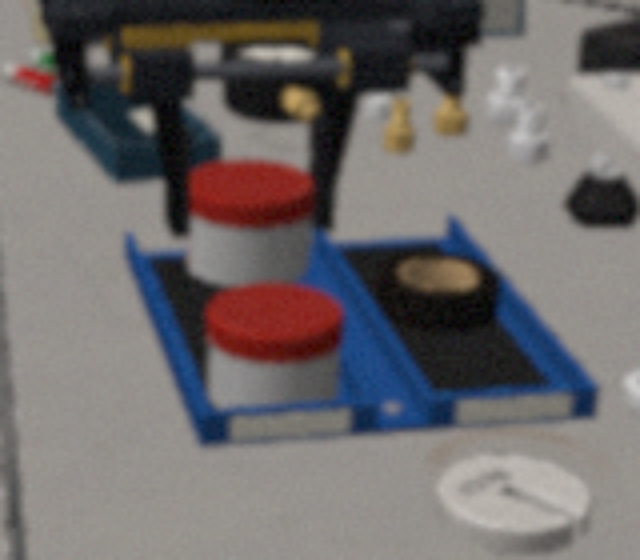

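The new tin hangs upright between the fingers behind the old one (crop 250,225), in line with the lane. Lower it.

{"fn": "play_rows", "kwargs": {"series": [{"dx": -0.002, "dy": 0.001, "dz": 0.01, "rx": 0, "ry": 0, "rz": 0, "jaw": 60}, {"dx": 0, "dy": 0, "dz": 0.012, "rx": 0, "ry": 0, "rz": 0, "jaw": 60}, {"dx": 0, "dy": 0, "dz": 0.006, "rx": 0, "ry": 0, "rz": 0, "jaw": 60}, {"dx": 0, "dy": 0, "dz": 0.004, "rx": 0, "ry": 0, "rz": 0, "jaw": 60}, {"dx": 0, "dy": 0, "dz": 0, "rx": 0, "ry": 0, "rz": 0, "jaw": 60}, {"dx": 0, "dy": 0, "dz": 0, "rx": 0, "ry": 0, "rz": 0, "jaw": 60}]}}

```text
time: 12.82
tool_pos: [578.6, 124.4, 27.7]
tcp_rot: [[-0.89, 0.456, 0.0], [0.456, 0.89, 0.0], [-0.0, 0.0, -1.0]]
ft_force: [-0.4, 0.6, -0.4]
opening: 57.9
finger_force: 15.0
```

{"fn": "play_rows", "kwargs": {"series": [{"dx": 0, "dy": 0, "dz": 0.0015, "rx": 0, "ry": 0, "rz": 0, "jaw": 60}, {"dx": 0, "dy": 0, "dz": 0.001, "rx": 0, "ry": 0, "rz": 0, "jaw": 60}, {"dx": 0, "dy": 0, "dz": 0.0005, "rx": 0, "ry": 0, "rz": 0, "jaw": 60}, {"dx": 0, "dy": 0, "dz": 0, "rx": 0, "ry": 0, "rz": 0, "jaw": 60}]}}

```text
time: 13.32
tool_pos: [578.3, 124.4, 24.5]
tcp_rot: [[-0.89, 0.456, -0.0], [0.456, 0.89, 0.0], [0.0, -0.0, -1.0]]
ft_force: [0.0, -0.1, -1.5]
opening: 58.0
finger_force: 15.0
```

{"fn": "play_rows", "kwargs": {"series": [{"dx": 0, "dy": 0, "dz": 0.001, "rx": 0, "ry": 0, "rz": 0, "jaw": 60}, {"dx": 0, "dy": 0, "dz": 0, "rx": 0, "ry": 0, "rz": 0, "jaw": 60}]}}

```text
time: 13.58
tool_pos: [578.4, 124.4, 24.2]
tcp_rot: [[-0.89, 0.456, 0.0], [0.456, 0.89, -0.0], [-0.0, 0.0, -1.0]]
ft_force: [-2.6, -0.3, 5.0]
opening: 58.0
finger_force: 15.0
```

{"fn": "play_rows", "kwargs": {"series": [{"dx": 0, "dy": 0, "dz": 0, "rx": 0, "ry": 0, "rz": 0, "jaw": 100}, {"dx": 0, "dy": 0, "dz": 0, "rx": 0, "ry": 0, "rz": 0, "jaw": 100}, {"dx": 0, "dy": 0, "dz": 0, "rx": 0, "ry": 0, "rz": 0, "jaw": 100}, {"dx": 0, "dy": 0, "dz": -0.02, "rx": 0, "ry": 0, "rz": 0, "jaw": 100}, {"dx": 0, "dy": 0, "dz": -0.04, "rx": 0, "ry": 0, "rz": 0, "jaw": 100}, {"dx": 0, "dy": 0, "dz": -0.05, "rx": 0, "ry": 0, "rz": 0, "jaw": 100}, {"dx": 0, "dy": 0, "dz": -0.05, "rx": 0, "ry": 0, "rz": 0, "jaw": 100}, {"dx": 0, "dy": 0, "dz": -0.05, "rx": 0, "ry": 0, "rz": 0, "jaw": 100}, {"dx": 0, "dy": 0, "dz": 0, "rx": 0, "ry": 0, "rz": 0, "jaw": 100}]}}

```text
time: 14.7
tool_pos: [581.4, 124.6, 238.3]
tcp_rot: [[-0.89, 0.456, 0.011], [0.456, 0.89, 0.0], [-0.009, 0.005, -1.0]]
ft_force: [0.5, -0.2, -0.6]
opening: 86.9
finger_force: 0.0
```

```bash
python3 - <<'E'
from h import *
np.set_printoptions(precision=1,suppress=True)
s=manip.read_state();print(s["tool_pos"],s["ft_force"])
im=np.ascontiguousarray(manip.snapshot("scene")[:,:,::-1])
h=cv2.cvtColor(im,cv2.COLOR_BGR2HSV)
red=(((h[...,0]<8)|(h[...,0]>172))&(h[...,1]>130)&(h[...,2]>60)).astype(np.uint8)
n,l,st,ce=cv2.connectedComponentsWithStats(red)
R=np.array([[.8926,-.4508],[.4508,.8926]])
for a,q in zip(st[1:],ce[1:]):
    if a[4]>200: p=at("scene",q,43); print(a,q,p,R@(p[:2]-[556.7,80.2]))
cv2.imwrite("pics/c5.png",cv2.resize(im[170:310,270:430],None,fx=4,fy=4))
E
```

```text
[581.4 124.6 238.3] [ 0.5 -0.2 -0.6]
[315 228  40  32 909] [334.7 243.7] [540.4 143.6  43. ] [-43.1  49.2]
```

View pics/c5.png

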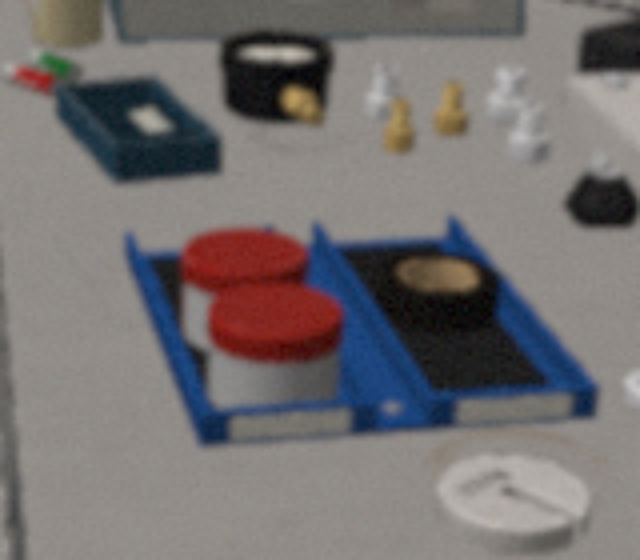

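Both tins stand upright one behind the other in the left lane (crop 246,260 and 276,322), about 68 mm centre to centre, and the tape is untouched. Handing in.

```bash
python3 -c "
from workcell import manip
print(manip.close_job())"
```

```text
the job is handed in; nothing more can be done
None
```

I handed the job in at about 15 s of the 48 s; no verdict came back. By my measurements the old tin stands at the front stop, the new tin is upright behind it with about an 8 mm gap, and the tape roll was not touched.

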